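Bed a limewood puppet hand on the sprung mending post

ROBOT

A 6-joint arm with a two-finger parallel gripper is mounted at the origin on the work surface. World frame = base frame: x ahead of the robot, y to its left, z up, the work surface at z = 0. Lengths are in m, angles in rad, forces in N, time in s.
With the tool pointing down it reaches from about 0.425 to 0.95 m from the base axis. Payload 3.5 kg.
Tool frame: the origin (TCP) lies at the very end of the fingers, on their centre line; the grasp point (between the pads) lies 19 mm behind it; x points along the fingers, z is the direction in which the jaws open and shut, and the axes are right-handed (so a half turn about x gives the same grasp; the last joint's range is limited). The gripper opens to 85 mm and grips with 20 to 120 N. Pads are 22 mm wide; open, the fingers measure 114 mm over their backs; the gripper's body (76 mm by 85 mm) begins 54 mm behind the grasp point. The pads swing forward as they close: fully open they stand 13 mm farther back than shut.
Start: joints at [-1.365, 0.286, 1.577, -0, 1.279, -0.15], TCP at [0.235, -0.633, 0.231] pointing down, gripper open.
Joint ranges: [-2.77, 2.77], [-0.9, 2.22], [0.21, 2.48], [-1.53, 4.67], [0.24, 2.81], [-2.84, 2.84]. Speed limits (rad/s): [2.79, 2.79, 3.14, 3.14, 3.14, 3.14].

INTERFACE

Orientations are given as a unit quaternion [x, y, z, w].
In Python, from station import ctrl gives the robot as it stands.
- The arm moves only by the tool play_rows, never from a script. Its argument "targets" is text: rows parted by semicolons, each of 5 numbers parted by spaces: the shift along the tool's x, y, z in m, then the turn about the tool's x in degrees, then the finger opening in m, from 0 to 0.0854. A call has 1 to 12 rows; each row is the pose to reach, as a shift and turn from the pose measured when the call began, along the tool's axes at that moment; what a row does not reach only later rows make up. A row lasts 1/8 s, in which the tool goes at most 62.5 mm and 10.7 degrees, less where a joint would pass 70% of its speed; a pose out of reach is approached as far as the arm can. A call with a gripper value outside its range is refused whole. The fingers move at their own pace and stop on an object; "grip_force" is the grip in N (left out, the last holds). Time passes only in rows, so rows that repeat a pose let the fingers close. It gives the time, the measured TCP pose, the force and the opening at its end, in the units of the state.
- ctrl.state(): the state, without advancing time (a new reading comes with each control period).
- ctrl.read_camera(name): name is "side" or "top"; returns a dict with "img" (384x512x3 uint8, red, green, blue), "fov_y" (degrees; the focal length in pixels is half the picture's height over the tangent of half this angle, whatever the lens; pixels are square), "cx", "cy" (the principal point, pixels), "camera_from_world" (4x4, takes a point from world to camera coordinates). Camera axes: x right, y down, z forward; pixel columns grow to the right and rows downward; lengths in m; the calibration is good to about 2 mm. A picture is of the moment at which its call begins. There is no depth.
- ctrl.job_done(): hands the job in, once; it reports no verdict.
The state is a dict: "clock": time; "joint_pos": joint angles; "qvel": joint speeds; "tau": joint torques, N m; "ee_pos": TCP position; "eef_rot": TCP orientation; "ft_force": force on the tool from outside, world axes, zero at the start; "torque": the same for the moment, N m; "finger_gap": opening from 0.0 (shut) to 1.0 (fully open).
Only numpy, scipy, OpenCV 4.12 (cv2) and the standard library are available. Lean on these libraries where they do the work, as an engineer would, in place of code of your own. Each camera call takes 0.05 s, during which the arm holds its last target.

TASK

Lay the pale limewood hand palm down, centred and level, on the round wooden head of the sprung mending post, and let go so that it balances there by itself for a moment. Then press down on the back of the hand, without forcing it and without touching the wooden head, until the plunger is fully down on its stop, and finish while still holding it pressed there. Leave the other things on the slab where they are.

Things in the scene. Friction and masses are not known exactly. Their poses are not given: they have to be found in the camera images.
- limehand_center (a point): Loose carved puppet hand of pale limewood, about 60 g, lying palm down. Point: middle of the palm block, half-way up its 22 mm thickness; it balances here. Palm block 60 (x) by 40 mm (y), flat top and underside, parallel sides gripped across y. Fingers point to +x (end 62 mm out), thumb to +x +y (begins 16 mm ahead of the point), round wrist stub to -x (60 mm). z: up through the back of the hand.
- limehand: The same limewood hand; this origin is the centre of the palm's underside, axes as for limehand_center.
- dome_top (a point): Top of the mending post's round head, a turned wooden ball 96 mm across. 164 mm above the slab with the plunger up, 144 mm at the stop; it moves with the plunger. z is up. The head sits on an upright steel plunger in a fixed barrel (48 mm across) on a round foot 100 mm across.
- plunger (a joint): Travel of the plunger in m: 0 up (at rest), 0.020 fully down on its hard stop. A spring holds it up: pushing it down takes about 4 N at the start, rising evenly to about 9 N just before the stop; after that it does not yield. Push on the head must stay under 40 N.
- press: The mending post's fixed foot and barrel; origin at the centre of the foot's underside, on the plunger's axis.
- kettle: Bystander: copper kettle prop, 125 mm across, 155 mm high, spout to +x reaching 103 mm from its axis; origin at the centre of its underside.
- pull: Bystander: brass drawer pull lying on its two feet, 104 mm long along x, 24 mm wide, 29 mm high; origin at the centre of its underside.
- teacup: Bystander: white ceramic doll teacup, 52 mm across and 36 mm high, with a handle; origin at the centre of its underside.
- foot: Bystander: pale limewood puppet foot, 70 mm by 30 mm sole, 50 mm high with the ankle stub; origin on the underside, 25 mm from the heel end.
- spool: Bystander: wooden spool, 40 mm across, 48 mm high; origin at the centre of its underside.
- jar: Bystander: amber glass jar with a dark lid, 56 mm across, 70 mm high; origin at the centre of its underside.
- brush: Bystander: flat brush lying on the slab, handle to -x; origin under its middle.

How it is judged:
On the way:
1. the hand balances by itself on the round wooden head, palm down, centred and level, plunger up, the robot not touching it (contact force between limehand and plunger above 0.15 N and contact force between limehand and the arm below 0.02 N and contact force between limehand and the fingers below 0.02 N and horizontal distance between limehand_center and dome_top below 0.012 m and angle between limehand's own z axis and vertical below 0.25 rad and value of joint plunger below 0.003 m and linear speed of limehand below 0.05 m/s), for 0.4 s.
At the end, for the whole second after the job is handed in: The robot's fingers hold the hand pressed on the round wooden head with the plunger at its stop (travel over 18.7 of 20 mm), 7 to 40 N between hand and head, the palm's middle within 12 mm of the head's top and level within 14 degrees, at rest, the robot not touching the head itself (value of joint plunger above 0.0187 m and contact force between limehand and plunger between 7 and 40 N and contact force between limehand and the fingers above 5 N and contact force between each of the fingers, the arm and plunger below 0.5 N and horizontal distance between limehand_center and dome_top below 0.012 m and angle between limehand's own z axis and vertical below 0.25 rad and linear speed of limehand below 0.02 m/s); the arm keeps its last pose, push and grip.
It fails at once if the head is pushed through the hand with more than 60 N (contact force between limehand and plunger above 60 N).
It fails at once if the robot pushes the plunger itself (contact force between any of the fingers, the arm and plunger above 5 N).
It fails at once if a bystander is moved by more than 30 mm (distance of any of kettle, pull, teacup, foot, spool, jar, brush from where it was at the start of the episode above 0.03 m).
It also fails if it takes over 58 s, if anything falls off the work surface, if the arm or the gripper's body presses on something with over 40 N, if the wrist force passes 120 N, or if a joint passes its speed limit or range.

## Working session

There is one attempt and no reset: what is moved stays moved. The work goes in short steps, Python scripts to look and compute and a tool call to move; the robot and the scene stay as the last step left them, time stands still between calls to the robot, and variables do not carry over. Pictures are saved under pics/ and viewed, and the job is handed in when it is done.

Besides the shell and the picture viewer there is one more tool, called after "Call:" by a JSON object that holds its "method" and its "body", one argument or row to a line. play_rows: Moves the arm, as the interface text tells. Its arguments: {"type":"object","properties":{"targets":{"type":"string"},"grip_force":{"type":"number"}},"required":["targets"]}

```bash
mkdir -p pics; ls; cat > h.py <<'E'
import numpy as np, cv2
from station import ctrl
from scipy.spatial.transform import Rotation as R
def grab(n,f):
    d=ctrl.read_camera(n); cv2.imwrite(f'pics/{f}.png',d['img'][:,:,::-1])
    np.savez(f'pics/{f}.npz',**{k:np.array(v) for k,v in d.items()}); return d
def load(f): return dict(np.load(f'pics/{f}.npz'))
def foc(d): return d['img'].shape[0]/2/np.tan(np.radians(float(d['fov_y']))/2)
def proj(d,p):
    T=np.array(d['camera_from_world']); c=T[:3,:3]@np.array(p,float)+T[:3,3]; f=foc(d)
    return np.array([d['cx']+f*c[0]/c[2], d['cy']+f*c[1]/c[2]])
def ray(d,u,v):
    T=np.array(d['camera_from_world']); f=foc(d)
    r=T[:3,:3].T@np.array([(u-d['cx'])/f,(v-d['cy'])/f,1]); return -T[:3,:3].T@T[:3,3], r
def onz(d,u,v,z):
    o,r=ray(d,u,v); return o+r*(z-o[2])/r[2]
def crop(f,u0,v0,w,h,s,out):
    im=cv2.imread(f'pics/{f}.png')[v0:v0+h,u0:u0+w]
    im=cv2.resize(im,None,fx=s,fy=s,interpolation=cv2.INTER_CUBIC); cv2.imwrite(f'pics/{out}.png',im)
E
python3 - <<'E'
from h import *
for n in('top','side'):
    d=grab(n,n+'0'); print(n,d['fov_y'],d['cx'],d['cy'],foc(d)); print(np.round(d['camera_from_world'],4))
s=ctrl.state(); print(s)
E
```

```text
pics
top 46.869199745558795 255.04163960634247 187.86154929302518 442.9517422076389
[[ 0.0165 -0.9999 -0.0043 -0.0072]
 [-0.9971 -0.0161 -0.0738  0.6321]
 [ 0.0737  0.0055 -0.9973  1.5568]
 [ 0.      0.      0.      1.    ]]
side 46.14407380817907 250.85718278270875 188.15654575190376 450.7471564137608
[[-0.9782 -0.2071  0.0177  0.6157]
 [-0.1168  0.477  -0.8711  0.1833]
 [ 0.172  -0.8542 -0.4907  1.2517]
 [ 0.      0.      0.      1.    ]]
{'clock': 0.1, 'joint_pos': array([-1.36501497e+00,  2.87093559e-01,  1.57804195e+00, -1.43848276e-06,
        1.27858689e+00, -1.49978437e-01]), 'qvel': array([-0.00036857, -0.0029416 , -0.00324753,  0.00061736, -0.0002091 ,
        0.0002053 ]), 'tau': array([ 5.45625826e-04, -4.07297122e+01, -2.93699938e+01, -1.50505939e-04,
        3.44405438e-03, -6.77445300e-06]), 'ee_pos': array([ 0.23502243, -0.63212871,  0.23006836]), 'eef_rot': array([ 0.40415553,  0.58112936, -0.40312149,  0.58003452]), 'ft_force': array([-0.45441216, -1.05347349, -0.44309515]), 'torque': array([-0.04634052, -0.05590477,  0.01585451]), 'finger_gap': 0.9965926997199015}
```

View pics/top0.png

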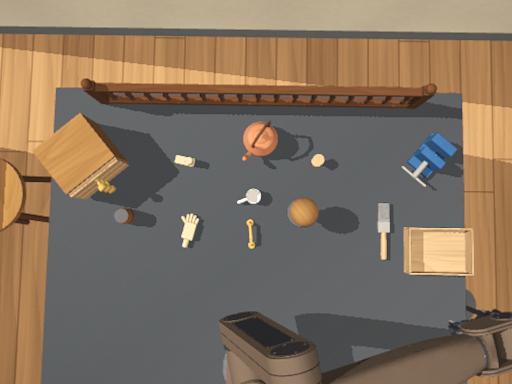

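View pics/side0.png

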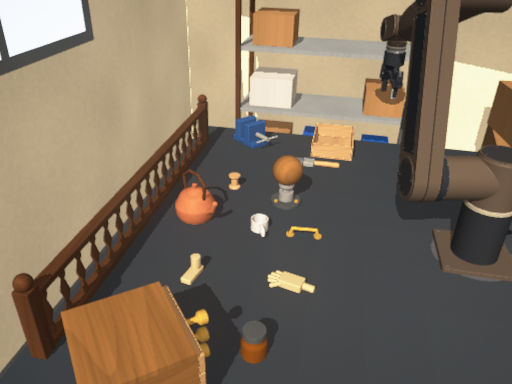

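The top view shows the hand at about (189,230), the ball at (303,212), the drawer pull at (251,234) and the cup at (253,197). In the side view the hand is at (291,282) and the ball at (288,170). I'll enlarge both areas.

```bash
python3 - <<'E'
from h import *
crop('top0',160,200,60,50,12,'c1'); crop('top0',275,185,60,50,12,'c2')
crop('side0',255,260,70,45,11,'c3'); crop('side0',258,145,60,70,8,'c4')
E
```

```text
(no output)
```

View pics/c1.png

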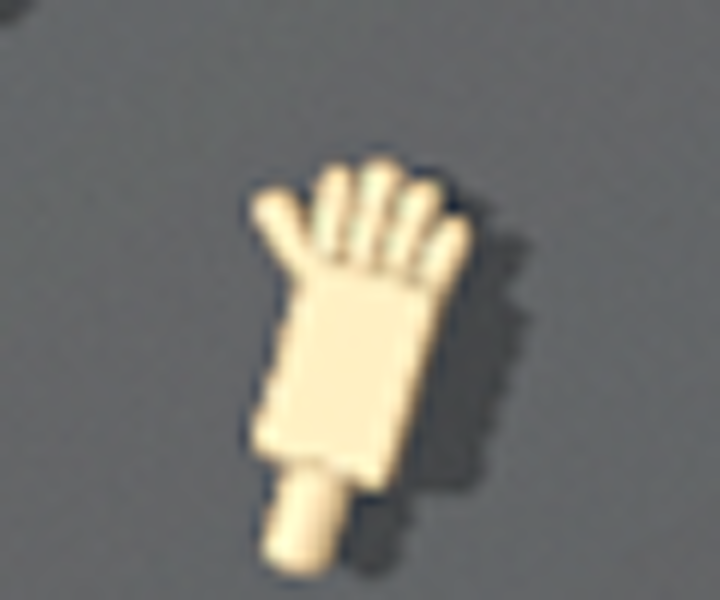

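View pics/c2.png

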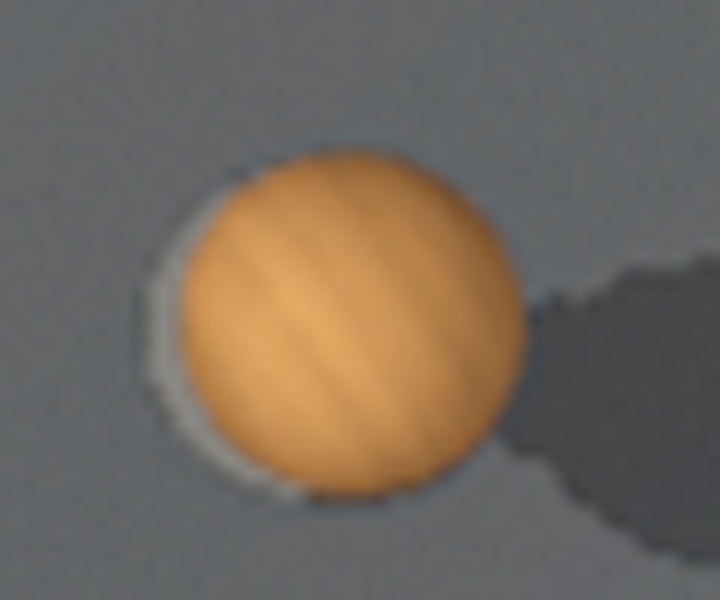

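View pics/c3.png

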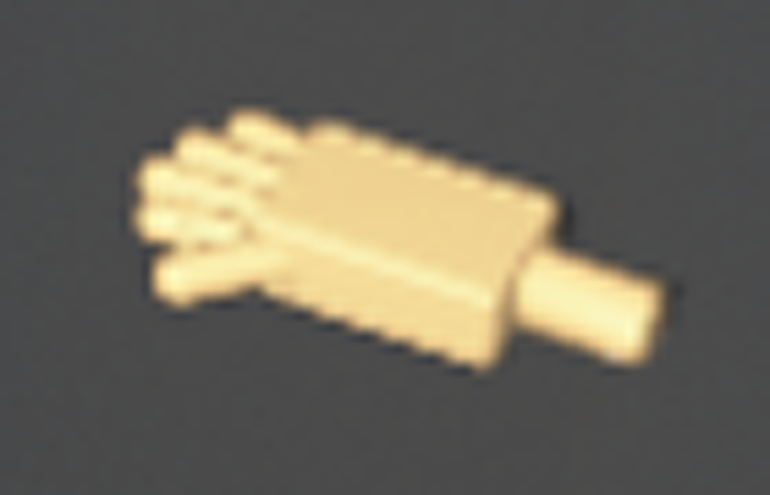

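View pics/c4.png

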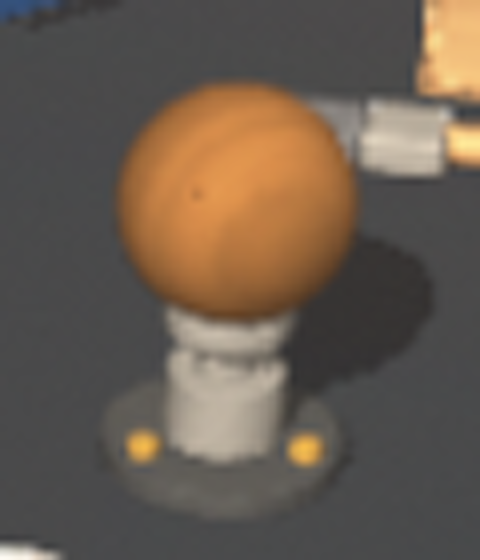

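```bash
cat >> h.py <<'E'
def un(c,u0,v0,s): return np.array([u0,v0])+(np.array(c,float)+.5)/s-.5
def tri(obs):
    A=np.zeros((3,3));b=np.zeros(3)
    for d,u,v in obs:
        o,r=ray(d,u,v); r=r/np.linalg.norm(r); P=np.eye(3)-np.outer(r,r); A+=P;b+=P@o
    p=np.linalg.solve(A,b); return p,[np.round(proj(d,p)-[u,v],2) for d,u,v in obs]
E
python3 - <<'E'
from h import *
t=load('top0');s=load('side0')
T=[un(c,160,200,12) for c in [(262,437),(378,482),(434,297),(303,277)]]
S=[un(c,255,260,11) for c in [(490,302),(555,200),(325,125),(255,225)]]
for n,d,P in(('top',t,T),('side',s,S)):
    W=np.array([onz(d,*p,.022) for p in P]); c=W.mean(0); ax=(W[3]+W[2]-W[0]-W[1])/2; ay=(W[0]+W[3]-W[1]-W[2])/2
    print(n,np.round(W[:,:2],4).tolist(),np.round(c,4),'len',np.linalg.norm(ax),np.linalg.norm(ay),'yaw',np.degrees(np.arctan2(ax[1],ax[0])),np.degrees(np.arctan2(-ay[0],ay[1])))
print(tri([(t,*un((354,323),275,185,12)),(s,*un((237,200),258,145,8))]))
for d,p in((t,un((354,323),275,185,12)),(s,un((237,200),258,145,8))): print(onz(d,*p,.116))
# blob
for n,d in(('top',t),('side',s)):
    im=d['img'].astype(int)
    print(n)
print('tool R',R.from_quat(ctrl.state()['eef_rot']).as_matrix().round(3))
E
```

```text
top [[0.4571, 0.2613], [0.4445, 0.2267], [0.4992, 0.2116], [0.5044, 0.2505]] [0.4763 0.2375 0.022 ] len 0.05260755151364281 0.037867665942916524 yaw -14.245818523034066 -13.668824740672287
side [[0.4539, 0.2681], [0.4435, 0.231], [0.4979, 0.217], [0.5083, 0.2548]] [0.4759 0.2428 0.022 ] len 0.056100503851087336 0.03884452121353819 yaw -14.08439810664673 -15.496380100088771
(array([ 0.54861719, -0.16261704,  0.11547925]), [array([0.01, 0.08]), array([-0.09, -0.01])])
[ 0.54888744 -0.16253295  0.116     ]
[ 0.5482222  -0.16161723  0.116     ]
top
side
tool R [[-0.     0.937  0.348]
 [ 0.002  0.348 -0.937]
 [-1.     0.    -0.002]]
```

```bash
python3 - <<'E'
from h import *
t=load('top0');s=load('side0')
a=onz(t,*un((382,160),160,200,12),.011);b=onz(t,*un((298,575),160,200,12),.011)
v=(a-b);print(a,b,np.linalg.norm(v),np.degrees(np.arctan2(v[1],v[0])),(a+b)/2-0.001*v/np.linalg.norm(v))
c=np.array([.478,.2395]);y=np.radians(-14.3);Rm=np.array([[np.cos(y),-np.sin(y)],[np.sin(y),np.cos(y)]])
for f,d,(u0,v0,w,h,sc) in(('top0',t,(160,200,60,50,12)),('side0',s,(255,260,70,45,11))):
    im=cv2.resize(cv2.imread(f'pics/{f}.png')[v0:v0+h,u0:u0+w],None,fx=sc,fy=sc,interpolation=cv2.INTER_CUBIC)
    for z,col in((.022,(0,0,255)),(0,(255,0,0))):
        P=np.array([proj(d,[*(c+Rm@np.array(q)),z]) for q in[(-.03,.02),(-.03,-.02),(.03,-.02),(.03,.02)]])
        P=((P-[u0,v0]+.5)*sc-.5).round().astype(int); cv2.polylines(im,[P],True,col,1)
    for q in[(.062,0),(-.06,0)]:
        p=(proj(d,[*(c+Rm@np.array(q)),.011])-[u0,v0]+.5)*sc; cv2.circle(im,tuple(p.astype(int).tolist()),4,(0,255,0),1)
    cv2.imwrite(f'pics/ov_{f}.png',im)
E
```

```text
[0.53955764 0.22971406 0.011     ] [0.41616737 0.25133126 0.011     ] 0.12526956249451107 -9.937013705958593 [0.47687751 0.24069522 0.011     ]
```

View pics/ov_top0.png

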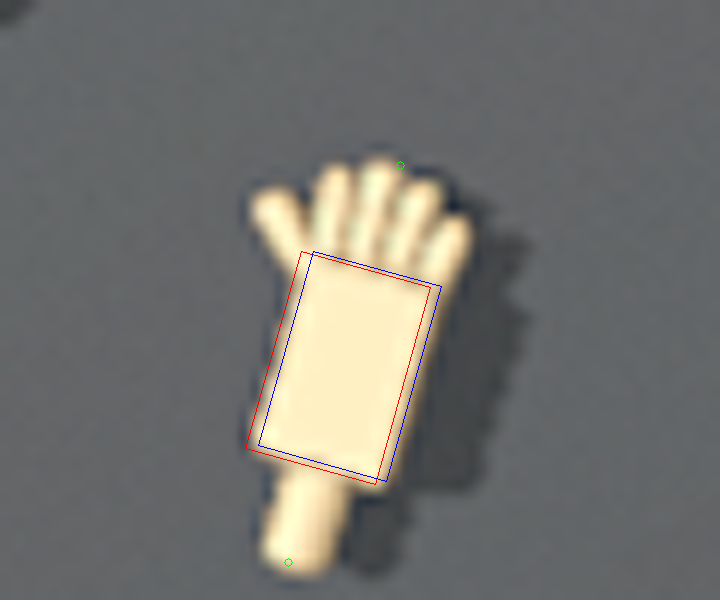

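View pics/ov_side0.png

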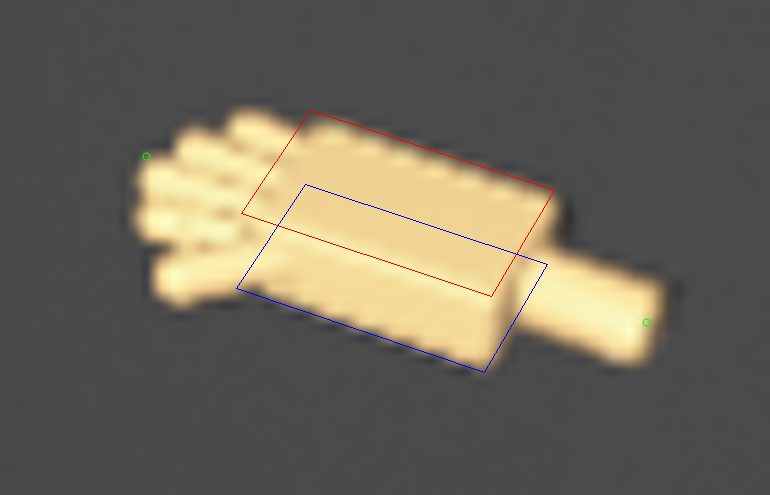

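Both views agree to within about 3 mm. The hand centre is near (0.477, 0.2405) with yaw about -14°, and the ball axis is at (0.5487, -0.1625) with its centre at z = 0.1155 against the expected 0.116. A straight line from here passes inside the minimum reach, so I'll go through a waypoint over the post.

Call:
{"method": "play_rows", "body": {
  "targets": "-0.05 0.418 -0.307 34.4 0.0854;-0.05 0.418 -0.307 34.4 0.0854;-0.05 0.418 -0.307 34.4 0.0854;-0.05 0.418 -0.307 34.4 0.0854;-0.05 0.418 -0.307 34.4 0.0854;-0.05 0.418 -0.307 34.4 0.0854;-0.05 0.418 -0.307 34.4 0.0854;-0.05 0.418 -0.307 34.4 0.0854;-0.05 0.418 -0.307 34.4 0.0854;-0.05 0.418 -0.307 34.4 0.0854"
}}

```text
clock: 1.35
ee_pos: [0.5204, -0.1974, 0.2805]
eef_rot: [0.557, 0.437, -0.556, 0.435]
ft_force: [0.9, -0.8, -0.1]
finger_gap: 1.002
```

```bash
cat >> h.py <<'E'
def st():
    s=ctrl.state(); M=R.from_quat(s['eef_rot']).as_matrix()
    print('t',round(float(s['clock']),2),'p',np.round(s['ee_pos'],4),'F',np.round(s['ft_force'],2),'gap',round(float(s['finger_gap'])*.0854,4),'j6',round(float(s['joint_pos'][5]),2),'yawz',round(float(np.degrees(np.arctan2(M[1,2],M[0,2]))),2),'xdown',np.round(M[:,0],3)); return s,M
def go(p,yawz=None):
    s,M=st(); print('delta tool',np.round(M.T@(np.array(p)-s['ee_pos']),4), 'turn', None if yawz is None else round(float(np.degrees(np.arctan2(M[1,2],M[0,2])))-yawz,2))
E
python3 -c "
from h import *
go([.477,.2405,.12],-104)"
```

```text
t 1.35 p [ 0.5204 -0.1974  0.2805] F [ 0.94 -0.79 -0.1 ] gap 0.0856 j6 1.27 yawz -103.83 xdown [-0.001  0.002 -1.   ]
delta tool [ 0.1616 -0.1466 -0.4145] turn 0.17
```

Call:
{"method": "play_rows", "body": {
  "targets": "0.161 -0.147 -0.415 0.2 0.0854;0.161 -0.147 -0.415 0.2 0.0854;0.161 -0.147 -0.415 0.2 0.0854;0.161 -0.147 -0.415 0.2 0.0854;0.161 -0.147 -0.415 0.2 0.0854;0.161 -0.147 -0.415 0.2 0.0854;0.161 -0.147 -0.415 0.2 0.0854;0.161 -0.147 -0.415 0.2 0.0854;0.161 -0.147 -0.415 0.2 0.0854;0.161 -0.147 -0.415 0.2 0.0854"
}}

```text
clock: 2.6
ee_pos: [0.4771, 0.2398, 0.1206]
eef_rot: [0.558, 0.436, -0.557, 0.434]
ft_force: [-0.3, -0.3, 1.3]
finger_gap: 1.0
```

```bash
python3 -c "
from h import *
go([.477,.2405,.004],-104)
grab('side','s1');crop('s1',215,190,140,120,5,'s1c')"
```

```text
t 2.6 p [0.4771 0.2398 0.1206] F [-0.32 -0.3   1.25] gap 0.0854 j6 2.09 yawz -104.09 xdown [-0.001  0.002 -1.   ]
delta tool [ 1.166e-01 -1.000e-04 -5.000e-04] turn -0.09
```

View pics/s1c.png

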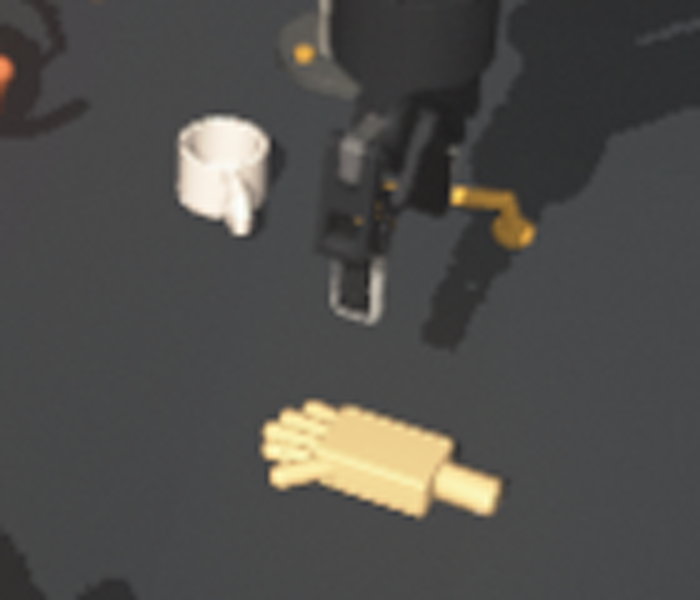

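The fingers are above the hand, with one finger at about (355,290) and the hand at (370,455) in the crop. Now I'll go down and close.

Call:
{"method": "play_rows", "body": {
  "targets": "0.06 0 0 0 0.0854;0.115 0 -0.0005 0 0.0854;0.116 0 -0.0005 0 0.0854;0.116 0 -0.0005 0 0.0854"
}}

```text
clock: 3.15
ee_pos: [0.4793, 0.24, 0.007]
eef_rot: [0.559, 0.435, -0.557, 0.434]
ft_force: [0.8, -0.2, 1.1]
finger_gap: 1.0
```

Call:
{"method": "play_rows", "body": {
  "targets": "0 0 0 0 0.03;0 0 0 0 0.03;0 0 0 0 0.03;0 0 0 0 0.03;0 0 0 0 0.03;0 0 0 0 0.03",
  "grip_force": 30
}}

```text
clock: 3.9
ee_pos: [0.4807, 0.2404, 0.009]
eef_rot: [0.56, 0.434, -0.556, 0.435]
ft_force: [-2.0, -1.5, 7.3]
finger_gap: 0.457
```

```bash
python3 -c "
from h import *
st()
grab('side','s2');crop('s2',215,190,140,120,5,'s2c')"
```

```text
t 3.9 p [0.4807 0.2404 0.009 ] F [-2.03 -1.48  7.3 ] gap 0.039 j6 2.09 yawz -104.19 xdown [ 0.005  0.003 -1.   ]
```

View pics/s2c.png

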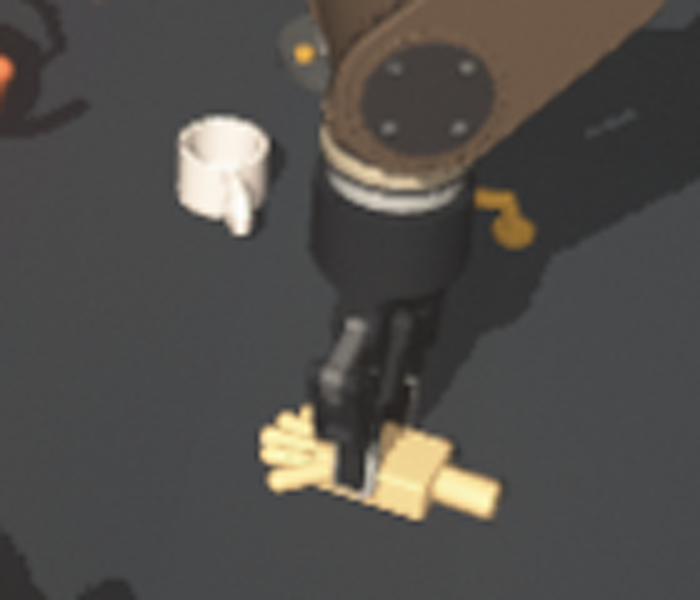

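The grip is on at an opening of 39 mm, which fits the 40 mm palm, but it sits about 4 mm ahead of centre and the tool is pressed up by 7 N. I'll lift the hand and then measure how it sits in the fingers.

Call:
{"method": "play_rows", "body": {
  "targets": "-0.02 0 0 0 0.03;-0.08 0 0 0 0.03;-0.14 0 0 0 0.03;-0.2 0 0 0 0.03;-0.25 0 0 0 0.03;-0.25 0 0 0 0.03;-0.25 0 0 0 0.03"
}}

```text
clock: 4.82
ee_pos: [0.4787, 0.2395, 0.2581]
eef_rot: [0.56, 0.434, -0.556, 0.435]
ft_force: [1.0, 0.7, -0.8]
finger_gap: 0.458
```

```bash
python3 -c "
from h import *
go([.5487,-.1625,.26],-104)
grab('side','s3');crop('s3',190,90,200,160,4,'s3c')"
```

```text
t 4.83 p [0.4787 0.2395 0.2581] F [ 0.97  0.65 -0.81] gap 0.0391 j6 2.09 yawz -104.18 xdown [ 0.004  0.003 -1.   ]
delta tool [-0.0028  0.1664  0.3726] turn -0.18
```

View pics/s3c.png

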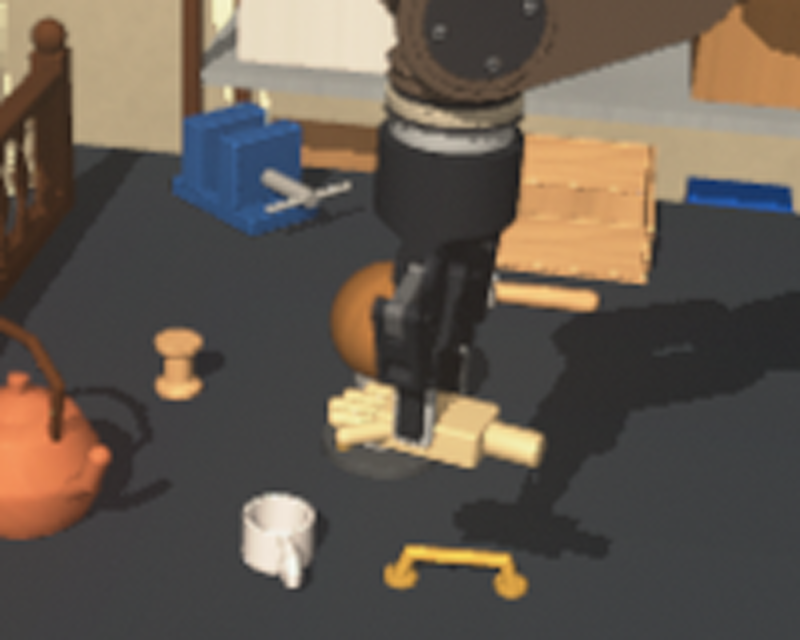

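The hand is held level in the fingers, with the palm at about (450,430) in the crop. Now I'll carry it over the post.

Call:
{"method": "play_rows", "body": {
  "targets": "-0.02 0.08 0.19 0 0.03;-0.02 0.166 0.373 0 0.03;-0.02 0.166 0.373 0 0.03;-0.02 0.166 0.373 0 0.03;-0.02 0.166 0.373 0 0.03;-0.02 0.166 0.373 0 0.03;-0.02 0.166 0.373 0 0.03;-0.02 0.166 0.373 0 0.03;-0.02 0.166 0.373 0 0.03;-0.02 0.166 0.373 0 0.03;-0.02 0.166 0.373 0 0.03"
}}

```text
clock: 6.25
ee_pos: [0.5477, -0.1618, 0.2761]
eef_rot: [0.559, 0.435, -0.556, 0.435]
ft_force: [0.2, -0.7, -0.1]
finger_gap: 0.458
```

```bash
python3 -c "
from h import *
go([.5487,-.1625,.26],-104)
d=grab('side','s4');u,v=proj(d,ctrl.state()['ee_pos']);print(u,v);u,v=int(u),int(v);print(u-40,v-35);crop('s4',u-40,v-35,80,60,10,'s4c')
d=grab('top','t4');print(proj(d,ctrl.state()['ee_pos']))"
```

```text
t 6.25 p [ 0.5477 -0.1618  0.2761] F [ 0.19 -0.74 -0.14] gap 0.0391 j6 1.35 yawz -104.08 xdown [ 0.002  0.002 -1.   ]
delta tool [0.0161 0.0011 0.0005] turn -0.08
290.4200011578599 121.77531997344713
250 86
[309.61022398 210.71027632]
```

View pics/s4c.png

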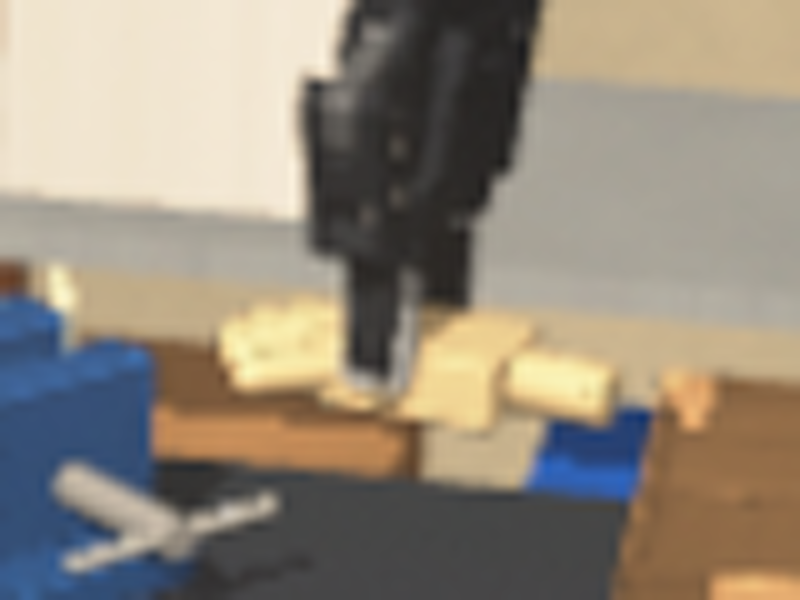

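View pics/t4.png

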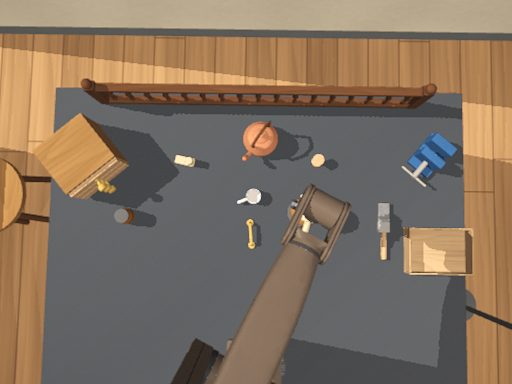

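```bash
cat > fit.py <<'E'
from h import *
def face(d,p,yaw,pts,off):
    hx=np.array([np.cos(yaw),np.sin(yaw),0]);hy=np.array([-np.sin(yaw),np.cos(yaw),0])
    for q in pts:
        o,r=ray(d,*q); t=(hy@(p+off*hy)-hy@o)/(hy@r); w=o+t*r; print(np.round([hx@(w-p)*1000,(w-p)[2]*1000],1))
def overlay(f,d,c,yaw,u0,v0,w,h,sc,out,pitch=0):
    # c: centre of underside
    M=(R.from_euler('z',yaw)*R.from_euler('y',pitch)).as_matrix()
    im=cv2.resize(cv2.imread(f'pics/{f}.png')[v0:v0+h,u0:u0+w],None,fx=sc,fy=sc,interpolation=cv2.INTER_CUBIC)
    for z,col in((.022,(0,0,255)),(0,(255,0,0))):
        P=np.array([proj(d,c+M@np.array([*q,z])) for q in[(-.03,.02),(-.03,-.02),(.03,-.02),(.03,.02)]])
        P=((P-[u0,v0]+.5)*sc-.5).round().astype(int); cv2.polylines(im,[P],True,col,1)
    for q in[(.062,0),(-.06,0)]:
        p=(proj(d,c+M@np.array([*q,.011]))-[u0,v0]+.5)*sc; cv2.circle(im,tuple(p.astype(int).tolist()),4,(0,255,0),1)
    cv2.imwrite(f'pics/{out}.png',im)
E
python3 - <<'E'
from fit import *
d=load('s4');p=np.array([.5477,-.1618,.2761]);y=np.radians(-14)
U=lambda *c: un(c,250,86,10)
print('near face');face(d,p,y,[U(490,430),U(497,347),U(325,398),U(400,415)],.02)
print('far top back');face(d,p,y,[U(533,318)],-.02)
hx=np.array([np.cos(y),np.sin(y),0])
overlay('s4',d,p-.004*hx-[0,0,.006],y,250,86,80,60,10,'ov4')
E
```

```text
near face
[-34.   -7.8]
[-34.3  18. ]
[18.4 -7.7]
[-5.7 -8.5]
far top back
[-31.   13.2]
```

View pics/ov4.png

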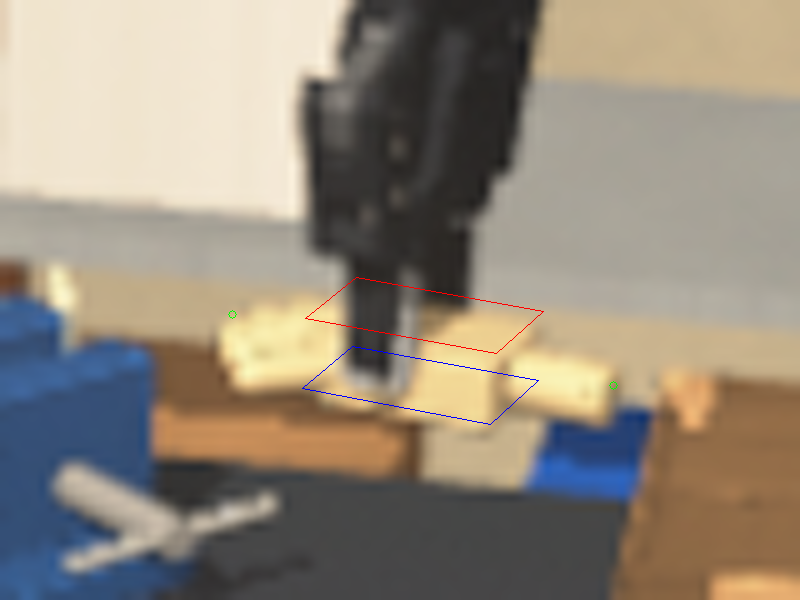

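In the side view the palm sits about 3.8 mm behind the TCP along hand x, and its underside about 8.3 mm below it. That agrees with the TCP height of 9 mm at the grasp. I'll move the palm centre over the ball to about 4 mm above it, then look again.

```bash
python3 -c "
from h import *
go([.5524,-.1634,.1765],-104)"
```

```text
t 6.35 p [ 0.5478 -0.1622  0.2763] F [ 0.77  0.87 -0.03] gap 0.0394 j6 1.35 yawz -104.1 xdown [ 0.002  0.002 -1.   ]
delta tool [0.0998 0.0046 0.0004] turn -0.1
```

Call:
{"method": "play_rows", "body": {
  "targets": "0.04 0.0046 0.0004 0 0.03;0.08 0.0046 0.0004 0 0.03;0.098 0.0046 0.0004 0 0.03;0.0995 0.0046 0.0004 0 0.03;0.0995 0.0046 0.0004 0 0.03;0.0995 0.0046 0.0004 0 0.03"
}}

```text
clock: 7.1
ee_pos: [0.5535, -0.164, 0.179]
eef_rot: [0.559, 0.434, -0.556, 0.436]
ft_force: [-0.3, 0.0, -0.2]
finger_gap: 0.456
```

```bash
python3 - <<'E'
from fit import *
go([.5524,-.1634,.1725],-104)
d=grab('side','s5');s=ctrl.state();u,v=proj(d,s['ee_pos']);print(u,v)
crop('s5',248,130,80,75,10,'s5c')
E
```

```text
t 7.1 p [ 0.5535 -0.164   0.179 ] F [-0.27  0.05 -0.18] gap 0.0389 j6 1.35 yawz -104.11 xdown [ 0.006  0.001 -1.   ]
delta tool [ 0.0065 -0.0012 -0.0003] turn -0.11
286.82902734857765 151.05513548847034
```

View pics/s5c.png

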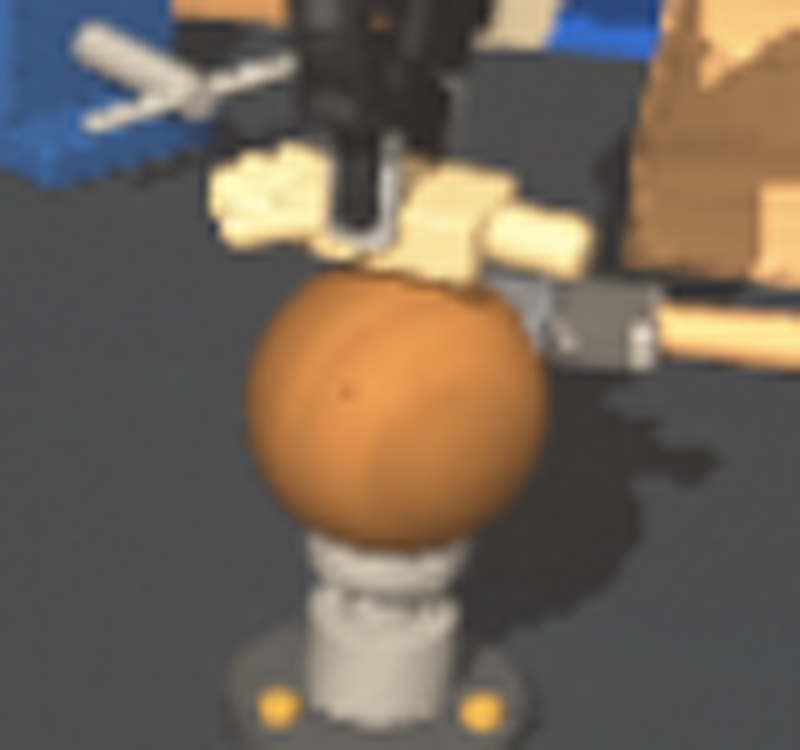

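```bash
python3 - <<'E'
from fit import *
d=load('s5');y=np.radians(-14)
dome=np.array([.5482,-.1616,.164])  # side-camera ball estimate
U=lambda *c: un(c,248,130,10)
print('near face rel to dome');face(d,dome,y,[U(470,280),U(478,205),U(312,250)],.02)
print('far top back');face(d,dome,y,[U(515,178)],-.02)
face(d,dome,y,[U(592,245)],0)
hx=np.array([np.cos(y),np.sin(y),0])
overlay('s5',d,dome+[0,0,.007],y,248,130,80,75,10,'ov5')
E
```

```text
near face rel to dome
[-28.7   8.9]
[-29.5  34.1]
[23.4  7.5]
far top back
[-26.9  26.6]
[-59.9  19.3]
```

View pics/ov5.png

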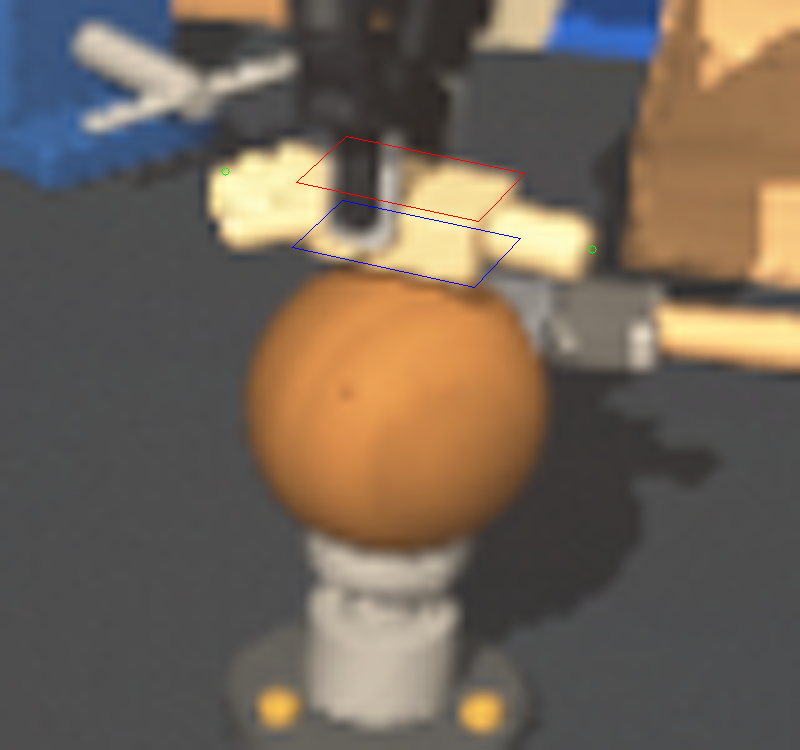

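The overlay shows the palm about 1 mm ahead of centre and about 8 mm above the ball. I'll shift back 1 mm and go down in small steps, watching the force.

Call:
{"method": "play_rows", "body": {
  "targets": "0.003 -0.0013 -0.0003 0 0.03;0.0055 -0.0013 -0.0003 0 0.03;0.0055 -0.0013 -0.0003 0 0.03;0.0055 -0.0013 -0.0003 0 0.03"
}}

```text
clock: 7.65
ee_pos: [0.552, -0.1633, 0.173]
eef_rot: [0.559, 0.434, -0.556, 0.436]
ft_force: [-0.3, -0.6, -1.1]
finger_gap: 0.463
```

```bash
python3 -c "
from h import *
go([.5521,-.1633,.1715],-104)"
```

```text
t 7.65 p [ 0.552  -0.1633  0.173 ] F [-0.3  -0.6  -1.06] gap 0.0395 j6 1.35 yawz -104.11 xdown [ 0.005  0.001 -1.   ]
delta tool [0.0015 0.0001 0.    ] turn -0.11
```

Call:
{"method": "play_rows", "body": {
  "targets": "0.001 0 0 0 0.03;0.001 0 0 0 0.03;0.001 0 0 0 0.03"
}}

```text
clock: 8.02
ee_pos: [0.5522, -0.1633, 0.1726]
eef_rot: [0.559, 0.434, -0.556, 0.436]
ft_force: [-1.3, 0.9, 3.9]
finger_gap: 0.459
```

Call:
{"method": "play_rows", "body": {
  "targets": "0.001 0 0 0 0.03;0.001 0 0 0 0.03;0.001 0 0 0 0.03"
}}

```text
clock: 8.4
ee_pos: [0.5522, -0.1633, 0.1717]
eef_rot: [0.559, 0.434, -0.556, 0.436]
ft_force: [-1.8, 0.8, 4.3]
finger_gap: 0.457
```

```bash
python3 - <<'E'
from fit import *
for i in range(4): st() if i%2 else ctrl.read_camera('top')
d=grab('side','s6')
crop('s6',248,130,80,75,10,'s6c')
E
```

```text
t 8.45 p [ 0.5522 -0.1633  0.1717] F [-2.18  0.64  4.03] gap 0.0394 j6 1.35 yawz -104.1 xdown [ 0.005  0.001 -1.   ]
t 8.5 p [ 0.5522 -0.1633  0.1717] F [-1.39  0.81  4.56] gap 0.0393 j6 1.35 yawz -104.11 xdown [ 0.005  0.001 -1.   ]
```

View pics/s6c.png

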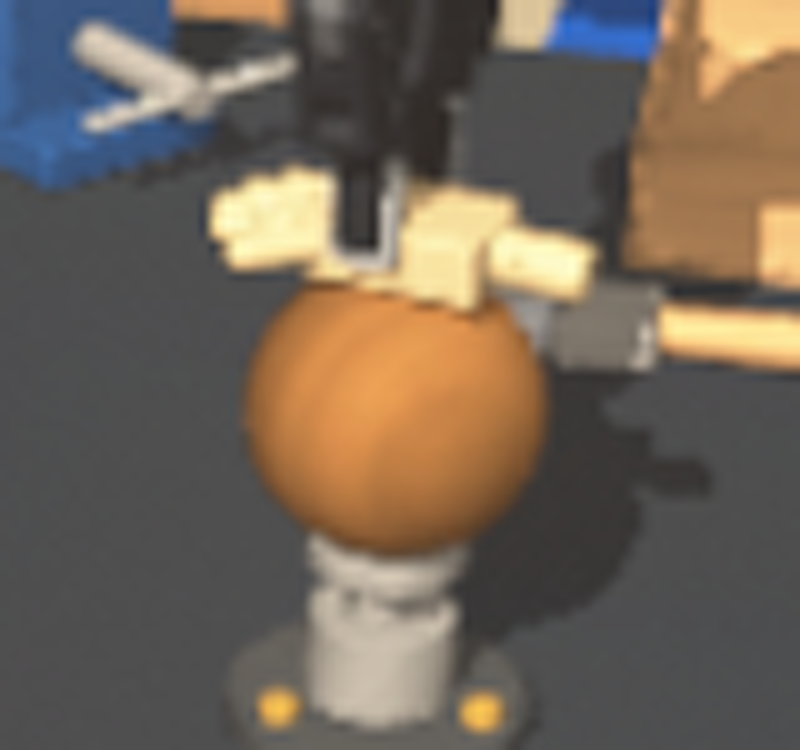

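Contact shows at TCP z ≈ 0.1726, with a steady 4 N, which is the plunger's preload. I'll raise by 0.8 mm to take off the load and then open gently.

Call:
{"method": "play_rows", "body": {
  "targets": "-0.0007 0 0 0 0.03;-0.0008 0 0 0 0.03;-0.0008 0 0 0 0.03"
}}

```text
clock: 8.93
ee_pos: [0.5522, -0.1633, 0.1725]
eef_rot: [0.559, 0.434, -0.556, 0.436]
ft_force: [-2.0, 0.9, 4.2]
finger_gap: 0.46
```

Call:
{"method": "play_rows", "body": {
  "targets": "0 0 0 0 0.045;0 0 0 0 0.05;0 0 0 0 0.056;0 0 0 0 0.06;0 0 0 0 0.06"
}}

```text
clock: 9.55
ee_pos: [0.5522, -0.1633, 0.1724]
eef_rot: [0.559, 0.434, -0.556, 0.436]
ft_force: [-0.8, -0.2, -0.0]
finger_gap: 0.707
```

```bash
python3 - <<'E'
from fit import *
st()
d=grab('side','s7')
crop('s7',248,130,80,75,10,'s7c')
E
```

```text
t 9.55 p [ 0.5522 -0.1633  0.1724] F [-0.8  -0.17 -0.03] gap 0.0603 j6 1.35 yawz -104.1 xdown [ 0.005  0.001 -1.   ]
```

View pics/s7c.png

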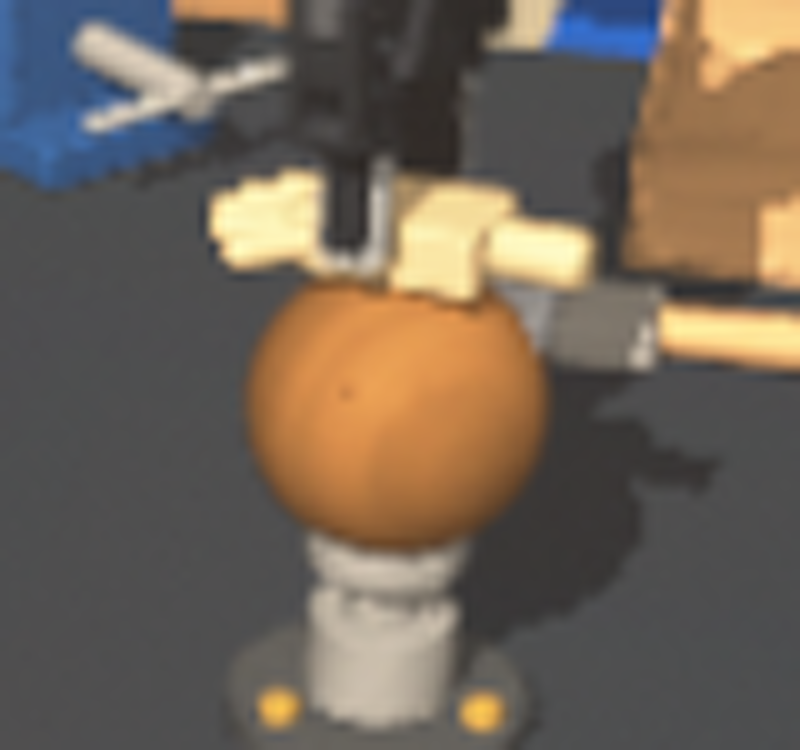

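The hand stays on the ball by itself, nearly level, with the tool force at zero. I'll rise straight up.

Call:
{"method": "play_rows", "body": {
  "targets": "-0.005 -0.001 0 0 0.06;-0.015 -0.002 0 0 0.06;-0.03 -0.003 0 0 0.06;-0.05 -0.004 0 0 0.06;-0.06 -0.004 0 0 0.06;-0.06 -0.004 0 0 0;-0.06 -0.004 0 0 0;-0.06 -0.004 0 0 0;-0.06 -0.004 0 0 0;-0.06 -0.004 0 0 0;-0.06 -0.004 0 0 0"
}}

```text
clock: 10.98
ee_pos: [0.548, -0.1624, 0.2323]
eef_rot: [0.559, 0.434, -0.556, 0.436]
ft_force: [0.2, -1.0, 0.5]
finger_gap: 0.001
```

```bash
python3 - <<'E'
from fit import *
st()
d=grab('side','s8')
crop('s8',248,110,80,75,10,'s8c')
E
```

```text
t 10.97 p [ 0.548  -0.1624  0.2323] F [ 0.16 -0.98  0.47] gap 0.0001 j6 1.35 yawz -104.1 xdown [ 0.005  0.001 -1.   ]
```

View pics/s8c.png

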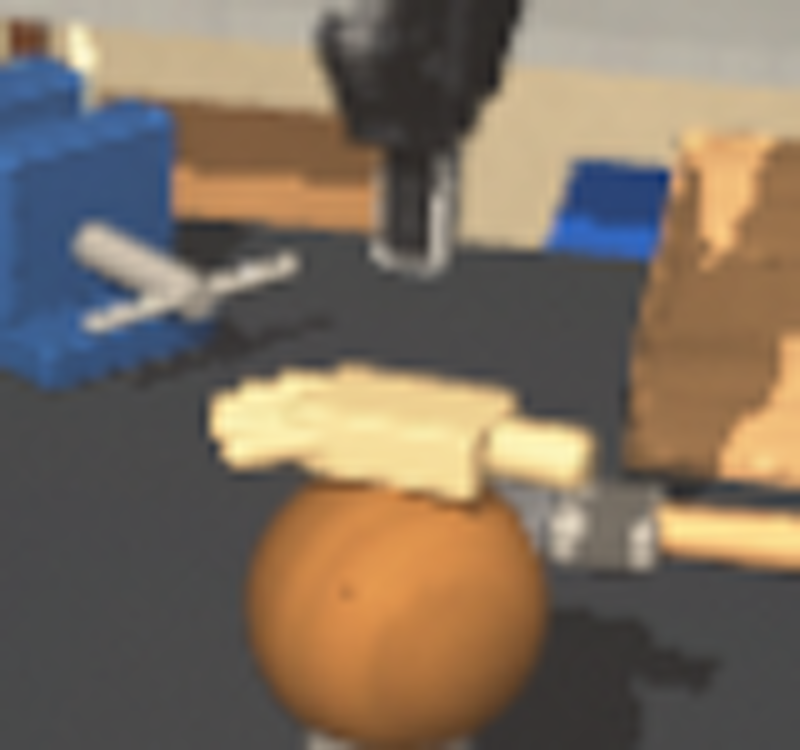

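The hand is balancing by itself on the ball, with the palm corners at about (475,500), (515,400) and (345,362) in the crop, and the closed fingers are above it. I'll check that it is centred.

```bash
python3 - <<'E'
from fit import *
d=load('s8');y=np.radians(-14);dome=np.array([.5482,-.1616,.164])
U=lambda *c: un(c,248,110,10)
face(d,dome,y,[U(472,500),U(483,440),U(300,468)],.02);face(d,dome,y,[U(517,400),U(345,365)],-.02)
for pt in(0,.05): overlay('s8',d,dome,y,248,110,80,75,10,'ov8_%d'%(pt*100),pt)
a=cv2.imread('pics/ov8_0.png')[300:560,150:650];b=cv2.imread('pics/ov8_5.png')[300:560,150:650]
cv2.imwrite('pics/ov8.png',np.vstack([a,b]))
E
```

```text
[-29.8   2.4]
[-31.9  23. ]
[27.1  0.5]
[-28.1  19.4]
[29.6 19.1]
```

View pics/ov8.png

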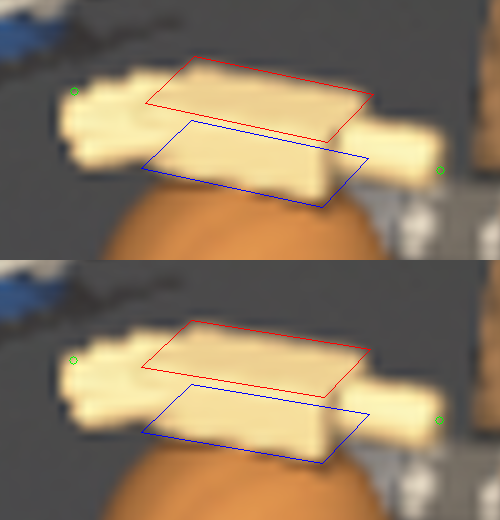

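The hand is centred to within about 1.5 mm and tilted about 2–3°. Next I'll lower the shut fingers onto the middle of the back of the hand.

Call:
{"method": "play_rows", "body": {
  "targets": "0.025 0.0006 0 0 0;0.038 0.0006 0 0 0;0.041 0.0006 0 0 0;0.041 0.0006 0 0 0;0.041 0.0006 0 0 0"
}}

```text
clock: 11.65
ee_pos: [0.5493, -0.1627, 0.1923]
eef_rot: [0.559, 0.433, -0.556, 0.436]
ft_force: [-0.2, -0.6, -0.1]
finger_gap: -0.004
```

Call:
{"method": "play_rows", "body": {
  "targets": "0.002 0 0 0 0;0.003 0 0 0 0;0.004 0 0 0 0;0.005 0 0 0 0;0.006 0 0 0 0;0.007 0 0 0 0;0.007 0 0 0 0"
}}

```text
clock: 12.52
ee_pos: [0.5496, -0.1628, 0.1861]
eef_rot: [0.56, 0.433, -0.556, 0.436]
ft_force: [-0.3, 1.5, 3.1]
finger_gap: -0.001
```

```bash
python3 - <<'E'
from fit import *
st()
d=grab('side','s9')
crop('s9',248,130,80,75,10,'s9c')
E
```

```text
t 12.53 p [ 0.5496 -0.1628  0.1861] F [-0.28  1.48  3.06] gap -0.0001 j6 1.35 yawz -104.1 xdown [ 0.007 -0.    -1.   ]
```

View pics/s9c.png

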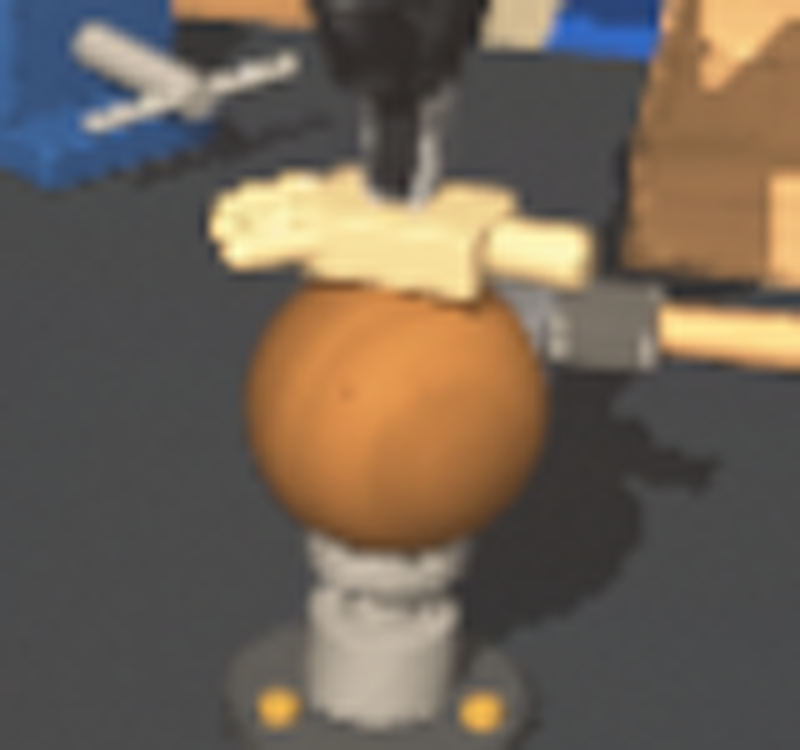

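The tips touch the back of the hand near its middle, at z = 0.186. Now I'll press slowly.

Call:
{"method": "play_rows", "body": {
  "targets": "0.001 0 0 0 0;0.002 0 0 0 0;0.003 0 0 0 0;0.004 0 0 0 0;0.005 0 0 0 0;0.006 0 0 0 0;0.007 0 0 0 0;0.008 0 0 0 0;0.008 0 0 0 0;0.008 0 0 0 0"
}}

```text
clock: 13.82
ee_pos: [0.5497, -0.1628, 0.1782]
eef_rot: [0.56, 0.433, -0.556, 0.437]
ft_force: [-1.2, 2.1, 5.5]
finger_gap: 0.001
```

Call:
{"method": "play_rows", "body": {
  "targets": "0.001 0 0 0 0;0.002 0 0 0 0;0.003 0 0 0 0;0.004 0 0 0 0;0.005 0 0 0 0;0.006 0 0 0 0;0.007 0 0 0 0;0.008 0 0 0 0;0.008 0 0 0 0;0.008 0 0 0 0"
}}

```text
clock: 15.08
ee_pos: [0.5499, -0.1629, 0.171]
eef_rot: [0.56, 0.433, -0.556, 0.437]
ft_force: [-2.1, 0.3, 6.7]
finger_gap: 0.001
```

```bash
python3 - <<'E'
from fit import *
st()
d=grab('side','s10')
crop('s10',248,130,80,75,10,'s10c')
E
```

```text
t 15.07 p [ 0.5499 -0.1629  0.171 ] F [-2.1   0.33  6.71] gap 0.0001 j6 1.35 yawz -104.1 xdown [ 0.008 -0.001 -1.   ]
```

View pics/s10c.png

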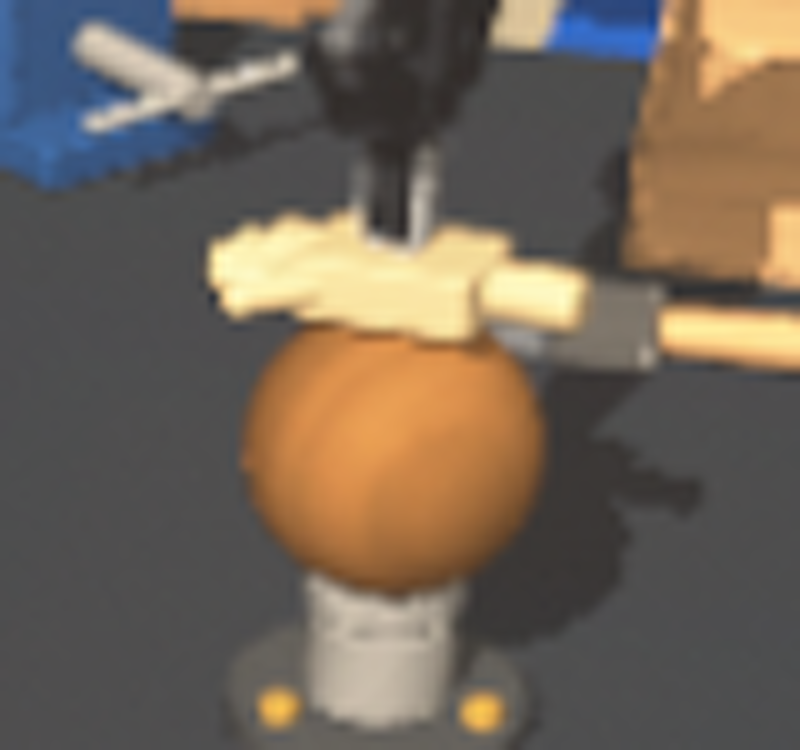

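It is going straight, with force 6.7 N at z = 0.171. The stop should come near z ≈ 0.166.

Call:
{"method": "play_rows", "body": {
  "targets": "0.001 0 0 0 0;0.002 -0.0002 0 0 0;0.003 -0.0004 0 0 0;0.004 -0.0004 0 0 0;0.0045 -0.0004 0 0 0;0.005 -0.0004 0 0 0;0.005 -0.0004 0 0 0;0.005 -0.0004 0 0 0"
}}

```text
clock: 16.12
ee_pos: [0.5499, -0.163, 0.1671]
eef_rot: [0.56, 0.433, -0.555, 0.437]
ft_force: [-2.1, 1.1, 8.3]
finger_gap: 0.002
```

Call:
{"method": "play_rows", "body": {
  "targets": "0.0005 0 0 0 0;0.001 0 0 0 0;0.001 0 0 0 0;0.001 0 0 0 0"
}}

```text
clock: 16.62
ee_pos: [0.5502, -0.1631, 0.1673]
eef_rot: [0.56, 0.433, -0.555, 0.437]
ft_force: [-1.7, 1.6, 9.1]
finger_gap: 0.0
```

```bash
python3 - <<'E'
from fit import *
st()
E
```

```text
t 16.62 p [ 0.5502 -0.1631  0.1673] F [-1.66  1.57  9.07] gap 0.0 j6 1.35 yawz -104.09 xdown [ 0.009 -0.001 -1.   ]
```

Call:
{"method": "play_rows", "body": {
  "targets": "0.0015 0 0 0 0;0.002 0 0 0 0;0.0025 0 0 0 0;0.0025 0 0 0 0;0.0025 0 0 0 0"
}}

```text
clock: 17.25
ee_pos: [0.5505, -0.1632, 0.1663]
eef_rot: [0.56, 0.432, -0.555, 0.437]
ft_force: [-3.2, 2.0, 10.1]
finger_gap: 0.002
```

```bash
python3 - <<'E'
from fit import *
st();grab('side','s11');crop('s11',248,130,80,75,10,'s11c');st()
E
```

```text
t 17.25 p [ 0.5505 -0.1632  0.1663] F [-3.16  1.97 10.07] gap 0.0002 j6 1.35 yawz -104.08 xdown [ 0.01  -0.002 -1.   ]
t 17.3 p [ 0.5505 -0.1632  0.1663] F [-2.85  1.27  9.29] gap 0.0001 j6 1.35 yawz -104.08 xdown [ 0.01  -0.002 -1.   ]
```

View pics/s11c.png

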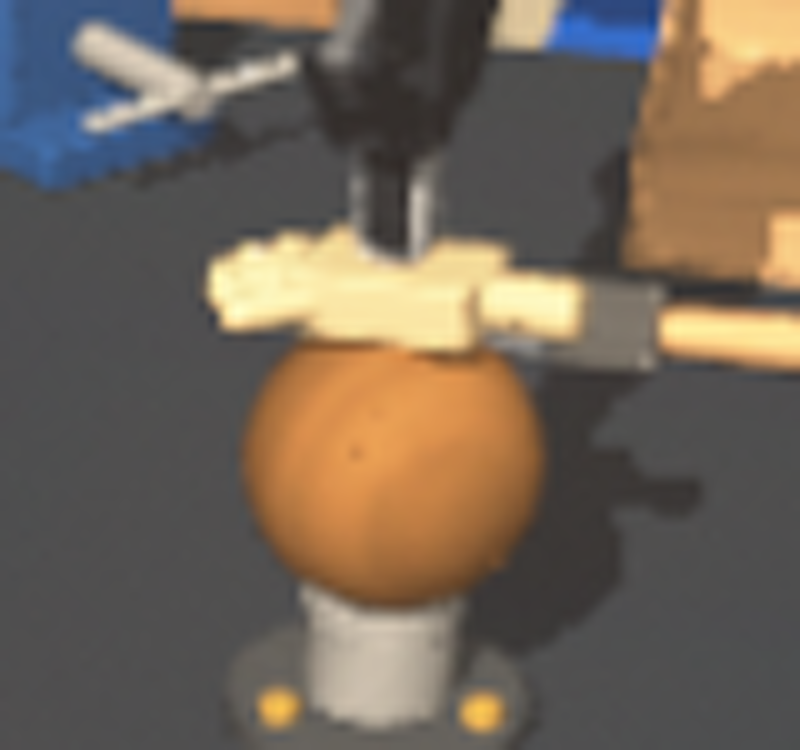

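The plunger is nearly down. The tip has crept about 1.5 mm in x and the hand is tipping a few degrees towards its fingers. I'll bring the tip back while pressing to the stop.

Call:
{"method": "play_rows", "body": {
  "targets": "0.0015 -0.001 0 0 0;0.002 -0.002 -0.0003 0 0;0.0025 -0.002 -0.0003 0 0;0.003 -0.002 -0.0003 0 0;0.003 -0.002 -0.0003 0 0;0.003 -0.002 -0.0003 0 0"
}}

```text
clock: 18.05
ee_pos: [0.5496, -0.1629, 0.166]
eef_rot: [0.56, 0.432, -0.555, 0.438]
ft_force: [-2.8, 1.4, 12.9]
finger_gap: 0.001
```

```bash
python3 - <<'E'
from fit import *
st();grab('side','s12');crop('s12',248,130,80,75,10,'s12c');st()
E
```

```text
t 18.05 p [ 0.5496 -0.1629  0.166 ] F [-2.81  1.42 12.94] gap 0.0001 j6 1.35 yawz -104.07 xdown [ 0.012 -0.003 -1.   ]
t 18.1 p [ 0.5496 -0.1629  0.166 ] F [-2.63  1.76 12.33] gap 0.0002 j6 1.35 yawz -104.07 xdown [ 0.012 -0.003 -1.   ]
```

View pics/s12c.png

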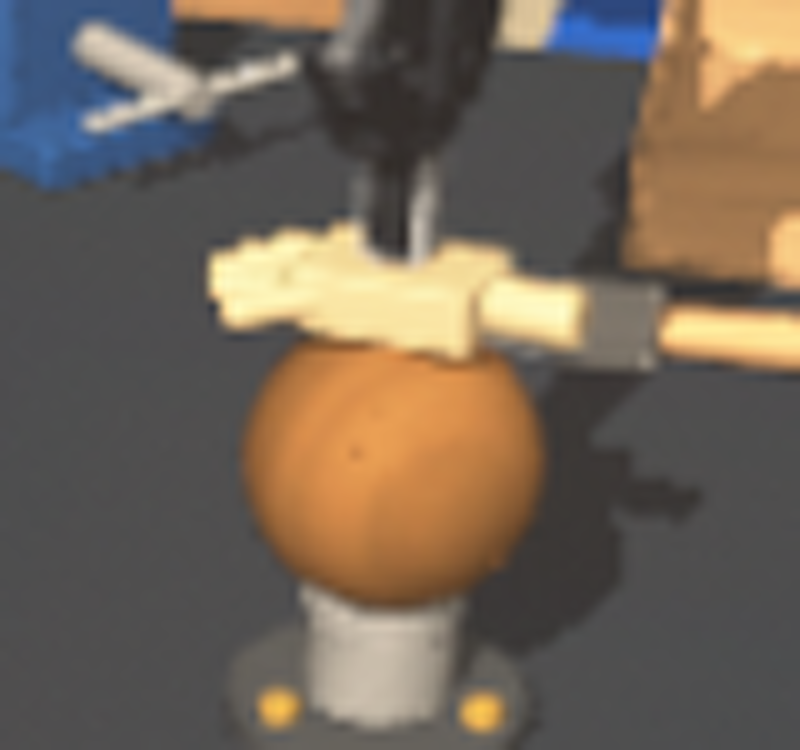

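The hand is level again. The force is 12.9 N, above the 9 N spring limit, and z has stopped at 0.166 after 20.1 mm of travel, so the plunger is on its stop. I'll add a small margin.

Call:
{"method": "play_rows", "body": {
  "targets": "0.003 -0.0006 0 0 0;0.0035 -0.0008 -0.0002 0 0;0.004 -0.0008 -0.0002 0 0;0.004 -0.0008 -0.0002 0 0;0.004 -0.0008 -0.0002 0 0;0.004 -0.0008 -0.0002 0 0"
}}

```text
clock: 18.85
ee_pos: [0.5502, -0.1631, 0.166]
eef_rot: [0.561, 0.431, -0.554, 0.44]
ft_force: [-5.4, 1.9, 16.8]
finger_gap: -0.002
```

```bash
python3 - <<'E'
from fit import *
st();d=grab('side','s13');crop('s13',248,130,80,75,10,'s13c');st();print(proj(d,[.5482,-.1616,.144]))
overlay('s13',d,np.array([.5482,-.1616,.144]),np.radians(-14),248,130,80,75,10,'ov13',.04)
grab('top','t13');st()
E
```

```text
t 18.85 p [ 0.5502 -0.1631  0.166 ] F [-5.43  1.93 16.78] gap -0.0001 j6 1.35 yawz -104.06 xdown [ 0.015 -0.005 -1.   ]
t 18.9 p [ 0.5502 -0.1631  0.166 ] F [-4.61  2.03 16.37] gap -0.0001 j6 1.35 yawz -104.06 xdown [ 0.015 -0.005 -1.   ]
[287.70515295 161.60581553]
t 18.95 p [ 0.5502 -0.1631  0.166 ] F [-5.34  1.89 16.7 ] gap -0.0 j6 1.35 yawz -104.06 xdown [ 0.015 -0.005 -1.   ]
```

View pics/ov13.png

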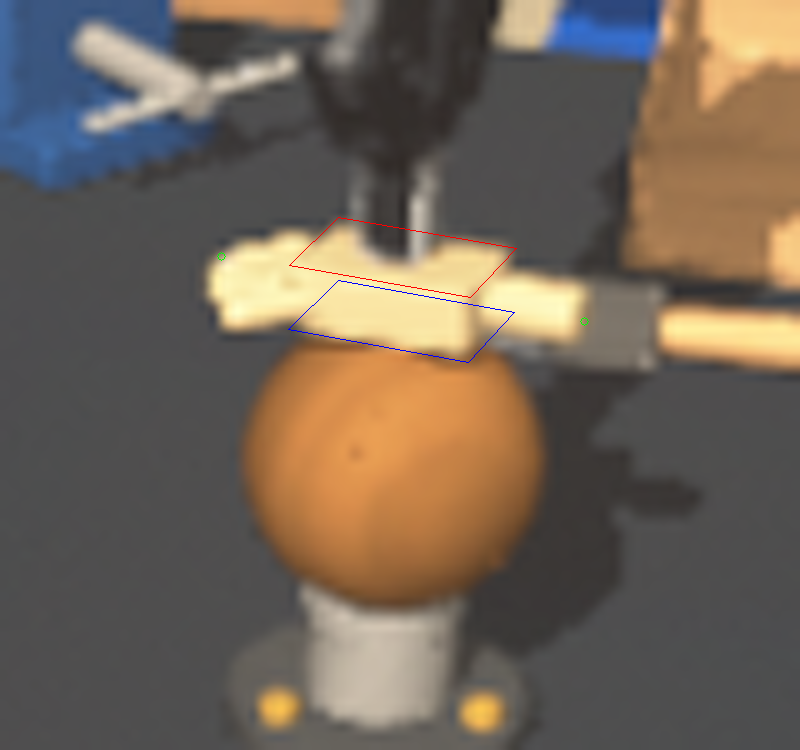

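View pics/t13.png

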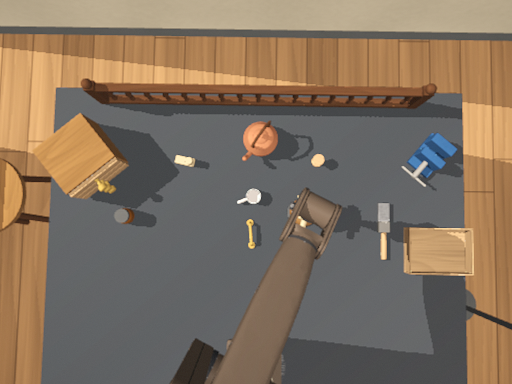

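The overlay shows the hand within about 2 mm of centre and about 5° off level, and the bystanders are where they were. The sideways force has grown to 5 N, so I'll ease that off before handing in.

Call:
{"method": "play_rows", "body": {
  "targets": "0.0037 -0.0012 -0.0002 0 0;0.0037 -0.002 -0.0003 0 0;0.0037 -0.0025 -0.0004 0 0;0.0037 -0.0025 -0.0004 0 0;0.0037 -0.0025 -0.0004 0 0;0.0037 -0.0025 -0.0004 0 0;0.0037 -0.0025 -0.0004 0 0"
}}

```text
clock: 19.82
ee_pos: [0.5494, -0.1628, 0.1659]
eef_rot: [0.561, 0.429, -0.554, 0.441]
ft_force: [-3.6, 2.3, 14.3]
finger_gap: 0.003
```

```bash
python3 - <<'E'
from fit import *
st();d=grab('side','s14');crop('s14',248,130,80,75,10,'s14c')
for i in range(3): ctrl.read_camera('top');st()
E
```

```text
t 19.82 p [ 0.5494 -0.1628  0.1659] F [-3.56  2.34 14.28] gap 0.0003 j6 1.35 yawz -104.05 xdown [ 0.019 -0.007 -1.   ]
t 19.93 p [ 0.5494 -0.1628  0.1659] F [-3.42  2.65 14.87] gap -0.0001 j6 1.35 yawz -104.05 xdown [ 0.019 -0.007 -1.   ]
t 19.98 p [ 0.5494 -0.1628  0.1659] F [-3.16  2.01 15.24] gap -0.0001 j6 1.35 yawz -104.05 xdown [ 0.019 -0.007 -1.   ]
t 20.02 p [ 0.5494 -0.1628  0.1659] F [-3.78  1.83 14.88] gap 0.0004 j6 1.35 yawz -104.05 xdown [ 0.019 -0.007 -1.   ]
```

View pics/s14c.png

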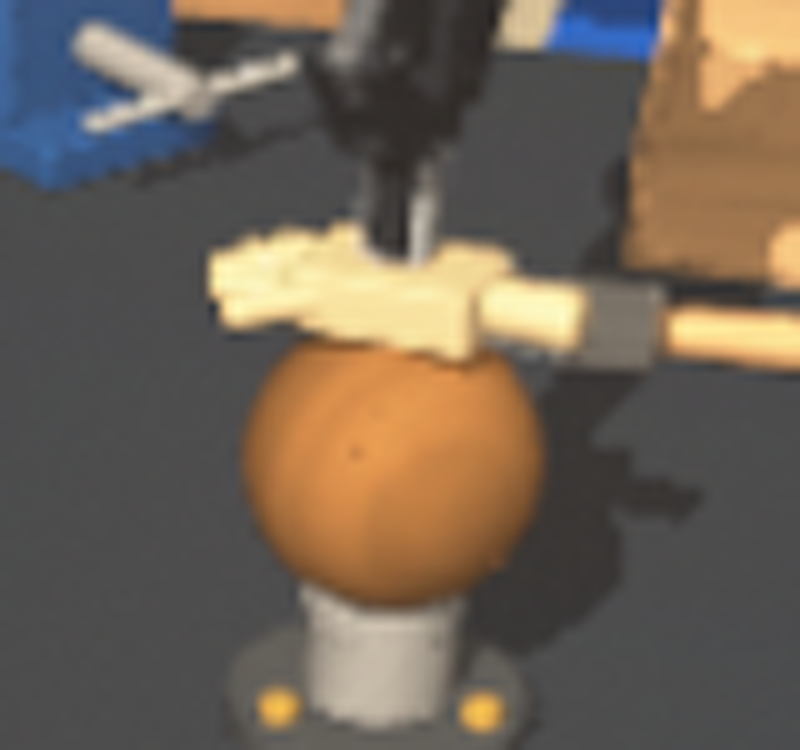

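It is steady at about 15 N with the hand level and centred and the plunger on its stop, so I'm handing in.

```bash
python3 -c "
from h import *
print(ctrl.job_done())"
```

```text
the job is handed in; nothing more can be done
None
```

I laid the limewood hand on the round head and let go. It balanced there by itself for about 1.5 s, within about 1.5 mm of centre and tilted 2–3°. I then pressed the middle of its back with the shut fingers until the plunger was on its stop, and handed in at 20 s while still pressing; no verdict was reported.

**Last checks:**
- **Press:** the vertical force held steady at about 15 N. The fingers had gone down 20.2 mm since first contact and went no further when pushed harder.
- **Hand:** it was centred within about 2 mm and tilted less than about 5° in the side view, and the fingers were clear of the wooden head.
- **Bystanders:** they looked unmoved in the top view, except where the arm blocked the view.

**Not as planned:**
- **Off-centre grasp:** the grip landed about 4 mm ahead of the palm's centre, which I corrected when placing the hand.
- **Sideways force:** pressing pushed the fingertip sideways with up to 5 N; I eased that to about 4 N, and it was still there at the end.
- **Camera offset:** the two cameras disagreed by up to 5 mm on the hand's position.

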